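Hold the takings box unlocked with its key

ROBOT

A 7-joint arm with a two-finger parallel gripper is mounted at the origin on a cart in front of the work surface, level with it; the furniture and walls round the work are solid. World frame = base frame: x ahead of the robot, y to its left, z up, the work surface at z = 0. Lengths are in m, angles in degrees, forces in N, time in s.
With the tool pointing down it reaches from about 0.425 to 0.875 m from the base axis. Payload 4.7 kg.
Tool frame: the origin (TCP) lies between the finger pads; the fingertips stand env.finger_overhang ahead of it and the grasp point (between the pads) lies 5 mm behind it (env.finger_overhang is the distance from the TCP to the fingertips, in m); z points along the fingers, y is the line along which they close (so a half turn about z gives the same grasp; the last joint's range is limited). The gripper opens to 87 mm and grips with 3 to 60 N. Pads are 19 mm wide; open, the fingers measure 117 mm over their backs; the gripper's body (75 mm by 190 mm) begins 51 mm behind the grasp point.
Start: joints at [-73.849, 18.392, -4.016, 83.108, 1.295, 78.541, -3.26], TCP at [0.172, 0.627, 0.237] pointing down, gripper open.
Joint ranges: [-163.93, 163.93], [-17.29, 119.83], [-79.2, 71.16], [3.27, 140.29], [-89.18, 269.18], [5.43, 117.66], [-154.24, 154.24]. Speed limits (degrees/s): [147.25, 147.25, 180, 180, 180, 180, 180].

INTERFACE

Orientations are given as [roll, pitch, yaw] about the fixed x, y, z axes, in that order (R = Rz(yaw) Ry(pitch) Rx(roll)).
In Python, from cell import telemetry, eyes, env, models gives the robot as it stands. The module is installed in compiled form; this text tells all that it offers.
- The arm moves only by the tool drive_tool, never from a script. Its arguments are lists of equal length, an entry for each row: "angular": the turn, a rotation vector about the tool's x, y, z in rad, a list of three; "delta_pos": the shift along the tool's x, y, z in cm, a list of three; "gripper": the finger opening in cm, from 0 to 8.7. A call has 1 to 20 rows; each row shifts and turns the commanded pose from where the row before left it, along the tool's axes as they then stand; what a row does not reach is not made up. A row lasts 1/10 s, in which the tool goes at most 50 mm and 8.59 degrees, less where a joint would pass 70% of its speed; a pose out of reach is approached as far as the arm can. A call with a gripper value outside its range is refused whole. The fingers move at their own pace and stop on an object; "squeeze" is the grip in N (left out, the last holds). Time passes only in rows, so rows that do not move let the fingers close. It gives the time, the measured TCP pose, the force, the opening and the grip force at its end, in the units of the state.
- telemetry.get_obs(): the state, without advancing time (a new reading comes with each control period).
- eyes.read_camera(name): name is "scene" or "top" or "wrist"; returns a dict with "pixels" (384x512x3 uint8, red, green, blue), "mtx" (3x3 intrinsics, pixels), "origin" and "orientation" of the camera in the world. Camera axes: x right, y down, z forward; pixel columns grow to the right and rows downward; lengths in m; the calibration is good to about 2 mm. A picture is of the moment at which its call begins. There is no depth.
- env.sign_off(): hands the job in; it is judged then, once.
Trained networks look in a picture, given as the dict that the camera call returned (one of the last four; its "shot" number tells which), for a name from the list of things; names that differ only in an ending like _2 or _b are one class to them, and where a whole thing is asked for, a point or a joint stands for the part that bears it (a point fixed in the world has none). Each returns a list of dicts, best first, with "p" (0 to 1); they miss things now and then, are a little off and sometimes report something else, mostly with a low value. They report only what shows in the picture. A call takes as long as a camera call.
- models.search_frame(picture, target): "centre" ([column, row] in pixels, amid what is visible of it).
- models.cut_out(picture, target): "pixels" (384x512 bool, what is visible of it) and "centre" ([column, row] in pixels, amid what is visible of it).
The state is a dict: "time_s": time; "qpos": joint angles; "joint_velocities": joint speeds; "effort": joint torques, N m; "tool_pos": TCP position; "tool_rot": TCP orientation; "force": force on the tool from outside, world axes, zero at the start; "wrist_torque": the same for the moment, N m; "grip_width": finger opening in m; "grasp_force": force on a finger pad.
Only numpy, scipy, OpenCV 4.12 (cv2) and the standard library are available. Lean on these libraries where they do the work, as an engineer would, in place of code of your own. Each camera call takes 0.05 s, during which the arm holds its last target. There are 200 camera calls.

TASK

Unlock the breakfast room's grey takings box so that a colleague can lift it out of its bracket: slide the red grip of the dust shutter all the way to its end stop to bare the keyhole, take the blue key from its wooden stand, push it fully home in the keyhole past the sticky pins (a little wiggle helps) and turn it clockwise a quarter turn to the stop. The lock springs back, so finish with the gripper still holding the key turned; leave the mug, cup, milk jug and tea box where they stand.

Things in the scene. Friction and masses are not known exactly. Their poses are not given: they have to be found in the camera images.
- cashbox: grey steel takings box 110 (x) x 200 (y) x 70 mm high, fixed, in a dark steel bracket that reaches 35 mm past its -y end (end plate 55 mm high). Origin: centre of its underside on the worktop, z up. Keyhole at x 0, y -45 mm in the top. Shutter rails along y at x = +-24 mm, 7 mm high, y -73 to +57 mm. A steel bolt beside the end plate draws in as the key turns.
- shutter (a joint): dust shutter, a steel plate 42 x 64 x 4 mm running in the rails on top of the box; value in m: 0 = keyhole covered, 0.050 = end stop, keyhole bare. It slides along the box's own +y with about 1.5 N of friction and stays where it is left; it may start up to 8 mm open.
- shutter_grip (a point): centre of the top of the shutter's red upright grip, 108 mm above the worktop; axes as the box's. Grip: 24 (x) x 14 (y) x 32 mm high, standing on the shutter plate (plate top 76 mm, rails beside it 77 mm above the worktop). It lies 33 mm to +y of the keyhole with the shutter at 0, 83 mm at the end stop.
- plug (a joint): brass lock cylinder in the top of the box, rad: 0 = locked, grows clockwise seen from above, stop at 1.45. A spring of 0.05 N m per rad (0.09 N m in all at the stop) with 0.015 N m friction turns it back to 0 when let go.
- keyhole (a point): centre of the keyhole's mouth, in the box top 70 mm above the worktop; z up, x along the slot; turns with the cylinder, at plug = 0 its axes are the box's. Slot 16 (x) x 5.5 (y) mm, 27 mm deep. Two round-nosed pins stand 2.5 mm out of its +y and -y sides, 10 and 18 mm down; each takes 9 N sideways and stays where pushed. Straight past them: up to 20 N; under 10 N if twisted to and fro.
- key_stand: fixed dark wooden block 60 (x) x 46 (y) x 30 mm high with a slot 16 x 6.5 mm, 27 mm deep, long side along its x, in which the key stands upright, its collar on the block's top. Origin: centre of its underside; z up.
- key: loose key, 40 g, 68 mm long, standing blade down. Origin at the blade's tip, z up along the key. Blade 14 (x) x 4 (y) mm, round tip of radius 2 mm, to z 24 mm; brass collar 20 mm across, z 24 to 28; blue bow 30 (x) x 10 (y) mm, z 32 to 68, gripped across its 10 mm. Same either way round (half turn about z). Turning play in the keyhole 0.11 rad either way.
- key_bow (a point): point on the key's axis 52 mm above its tip, inside the blue bow, a good place to grip; axes as the key's.
- key_collar (a point): centre of the underside of the key's brass collar, 24 mm above the tip; axes as the key's. It rests on the keyhole's mouth when the key is fully home.
- mug: loose wide white mug, 94 x 119 x 58 mm high, bystander. Origin under it, z up.
- cup: loose white porcelain cup, 58 x 76 x 61 mm high, standing on its rim, bystander. Origin under it, z up.
- creamer: loose small steel milk jug, 58 x 85 x 68 mm high, beyond the mug (not the one at the worktop's left end), bystander. Origin under it, z up.
- tea: loose red card tea box, 60 x 58 x 122 mm high, bystander. Origin under it, z up.

How it is judged:
By the outcome, as a careful person would: the job done as asked, in the order asked, and still so for the second after the job is handed in, while the arm keeps its last pose, push and grip.
It also fails if it takes over 67 s, if anything falls off the work surface, if the arm or the gripper's body presses on something with over 40 N, if the wrist force passes 120 N, or if a joint passes its speed limit or range.

## Working session

There is one attempt and no reset: what is moved stays moved. The work goes in short steps, Python scripts to look and compute and a tool call to move; the robot and the scene stay as the last step left them, time stands still between calls to the robot, and variables do not carry over. Pictures are saved under pics/ and viewed, at most 10 in all, crops included, and the job is handed in when it is done.

Besides the shell and the picture viewer there is one more tool, called after "Emit:" as name(argument=value, ...) on one line, values as JSON. drive_tool: Moves the arm, as the interface text tells. Its arguments: {"type":"object","properties":{"angular":{"type":"array","items":{"type":"array","items":{"type":"number"}}},"delta_pos":{"type":"array","items":{"type":"array","items":{"type":"number"}}},"gripper":{"type":"array","items":{"type":"number"}},"squeeze":{"type":"number"}},"required":["angular","delta_pos","gripper"]}

```bash
mkdir -p pics
cat > h.py <<'E'
import numpy as np, cv2
from cell import telemetry, eyes, env, models
def R(o):
    o=np.array(o,float)
    if o.shape==(3,3): return o
    if o.shape==(4,): raise SystemExit('quat')
    r,p,y=np.radians(o)
    from scipy.spatial.transform import Rotation as T
    return T.from_euler('xyz',[r,p,y]).as_matrix()
def ray(pic,px):
    d=R(pic['orientation'])@np.linalg.solve(pic['mtx'],[px[0],px[1],1.]); return np.array(pic['origin']),d/np.linalg.norm(d)
def onz(pic,px,z):
    o,d=ray(pic,px); return o+d*(z-o[2])/d[2]
def proj(pic,p):
    c=pic['mtx']@(R(pic['orientation']).T@(np.array(p)-pic['origin'])); return c[:2]/c[2]
def save(pic,n): cv2.imwrite('pics/'+n+'.png',pic['pixels'][:,:,::-1])
E
python3 - <<'E'
from h import *
np.set_printoptions(precision=4,suppress=True)
print(telemetry.get_obs(), env.finger_overhang)
ims=[]
for n in ['scene','top']:
    p=eyes.read_camera(n); ims.append(p['pixels']); print(n,p['origin'],p['orientation'],p['mtx'])
    for t in ['cashbox','shutter_grip','key_bow','key_collar','key_stand','keyhole','mug','cup','creamer','tea']:
        for r in models.search_frame(p,t)[:2]: print(t,r['centre'],round(r['p'],2))
    save(p,n)
E
```

```text
{'time_s': 0.0, 'qpos': array([-73.8481,  18.4407,  -4.0152,  83.1751,   1.2935,  78.5412,
        -3.2606]), 'joint_velocities': array([-0.0684,  0.0113,  0.0534, -0.0674, -0.073 , -0.0145, -0.0111]), 'effort': array([  0.0005, -49.127 ,  -0.4039, -31.2535,  -0.064 ,   0.0434,
         0.0002]), 'tool_pos': array([0.1719, 0.6263, 0.2354]), 'tool_rot': array([-179.8882,    0.0044,  164.6567]), 'force': array([-0.3078,  0.2314,  0.3412]), 'wrist_torque': array([-0.0016, -0.0406, -0.0386]), 'grasp_force': 0.0, 'grip_width': 0.08744438298523456} 0.014
scene [0.2644 1.3991 0.7023] [-113.3526   -0.1806 -166.2372] [[402.1692   0.     257.2722]
 [  0.     402.1692 191.3957]
 [  0.       0.       1.    ]]
cashbox [283.3, 192.8] 0.58
cashbox [267.6, 159.5] 0.15
key_bow [291.1, 223.4] 0.64
key_bow [283.4, 192.4] 0.63
key_stand [292.6, 233.2] 0.8
mug [255.1, 271.7] 0.78
creamer [209.0, 277.3] 0.72
creamer [227.7, 200.4] 0.51
tea [266.4, 159.6] 0.72
top [0.3321 0.043  1.5386] [-171.0889    0.5829  -90.5726] [[407.7042   0.     249.6987]
 [  0.     407.7042 185.9306]
 [  0.       0.       1.    ]]
cashbox [311.1, 188.3] 0.84
shutter_grip [311.2, 188.6] 0.45
key_stand [377.2, 156.8] 0.48
keyhole [379.9, 155.4] 0.62
mug [138.0, 206.0] 0.81
mug [212.4, 219.6] 0.7
cup [260.5, 142.4] 0.55
creamer [126.3, 171.9] 0.52
creamer [309.7, 189.5] 0.27
tea [377.2, 156.7] 0.6
tea [259.1, 142.4] 0.41
```

Run:
```python
import cv2,numpy as np
a=cv2.imread('pics/scene.png');b=cv2.imread('pics/top.png')
cv2.imwrite('pics/s2.png',cv2.resize(a[100:340,120:440],(800,600),interpolation=cv2.INTER_CUBIC))
cv2.imwrite('pics/t2.png',cv2.resize(b[90:270,90:410],(800,450),interpolation=cv2.INTER_CUBIC))
```

```text
(no output)
```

View pics/s2.png

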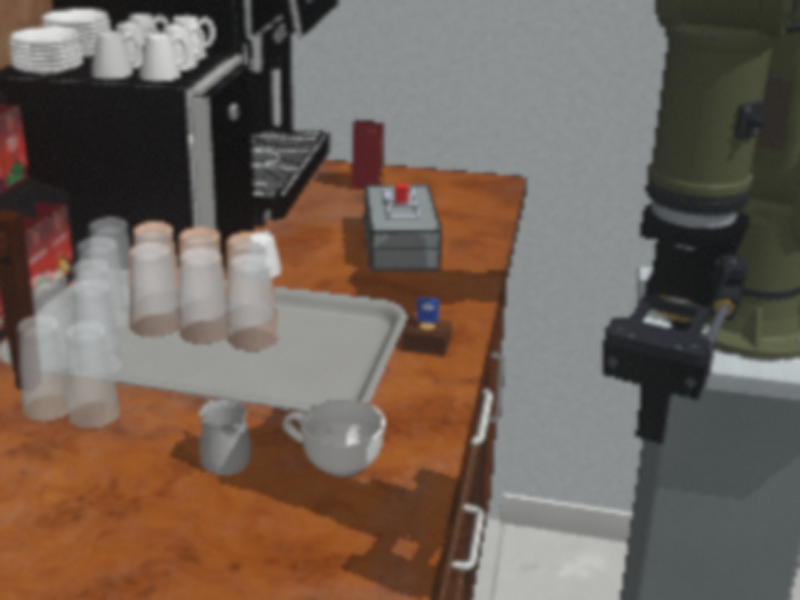

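View pics/t2.png

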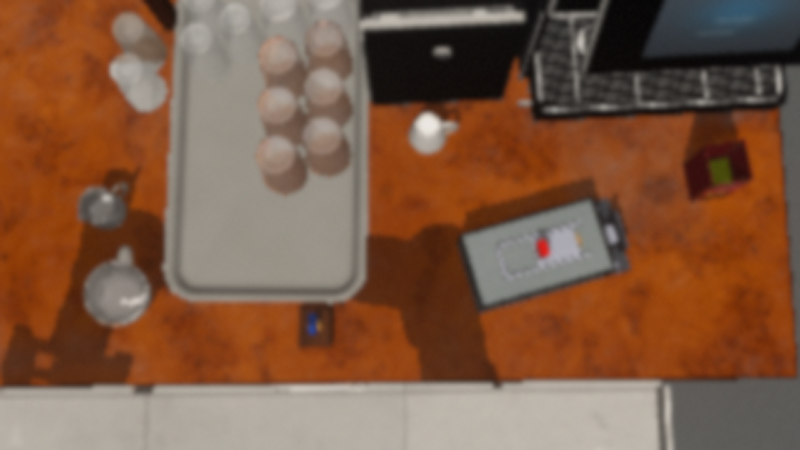

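The scene view shows the box with the red grip and the key with its blue bow in the stand at the tray's corner. In the top view the red grip is at about (307,189), the bracket end at (336,184) on the −y side, the key at (216,219), the mug and jug at (137,207)/(130,173), the cup at (261,143) and the tea box at (377,157).

Run:
```python
from h import *
np.set_printoptions(precision=4,suppress=True)
p=eyes.read_camera('top'); I=p['pixels'].astype(int)
def blob(m,z,n):
    k,l,s,c=cv2.connectedComponentsWithStats(m.astype(np.uint8)); 
    for i in np.argsort(-s[1:,4])[:3]+1: print(n,c[i],s[i,4],onz(p,c[i],z))
r,g,b=I[...,0],I[...,1],I[...,2]
blob((b>r+40)&(b>g+30)&(np.arange(384)[:,None]>170),0.07,'blue')
blob((r>150)&(g<60)&(b<60)&(np.arange(384)[:,None]>150),0.108,'red')
for t in ['cashbox','key_stand']:
    for q in models.cut_out(p,t)[:1]:
        c,(w,h),a=cv2.minAreaRect(np.argwhere(q['pixels'])[:,::-1].astype(np.float32)); print(t,q['p'],q['pixels'].sum(),c,w,h,a)
        for x in cv2.boxPoints((c,(w,h),a)): print(onz(p,x,.07 if t=='cashbox' else .03))
# box corners from crop
for x in [(460,237),(592,198),(611,272),(482,308)]: print('corner',onz(p,(x[0]/2.5+90,x[1]/2.5+90),.07))
```

```text
blue [214.5 219.5] 12 [0.4416 0.1837 0.07  ]
red [306.5 188.5] 18 [ 0.545  -0.1459  0.108 ]
cashbox 0.79 2169 (307.4002380371094, 189.8931121826172) 34.241294860839844 67.21842956542969 73.53998565673828
[ 0.5725 -0.0197  0.07  ]
[ 0.6406 -0.2574  0.07  ]
[ 0.5187 -0.2873  0.07  ]
[ 0.4522 -0.0525  0.07  ]
key_stand 0.48 178 (215.0, 219.5) 15.0 12.0 90.0
[0.4726 0.208  0.03  ]
[0.4721 0.1634 0.03  ]
[0.4166 0.1634 0.03  ]
[0.4171 0.2077 0.03  ]
corner [ 0.5657 -0.033   0.07  ]
corner [ 0.6213 -0.2274  0.07  ]
corner [ 0.5118 -0.2506  0.07  ]
corner [ 0.4616 -0.0627  0.07  ]
```

Emit:
drive_tool(angular=[[0, 0, -0.134], [0, 0, -0.134], [0, 0, 0], [0, 0, 0], [0, 0, 0], [0, 0, 0], [0, 0, 0], [0, 0, 0], [0, 0, 0], [0, 0, 0], [0, 0, 0], [0, 0, 0], [0, 0, 0], [0, 0, 0], [0, 0, 0], [0, 0, 0], [0, 0, 0]], delta_pos=[[0, 0, 0], [0, 0, 0], [-1.94, -3.15, 0], [-1.94, -3.15, 0], [-1.94, -3.15, 0], [-1.94, -3.15, 0], [-1.94, -3.15, 0], [-1.94, -3.15, 0], [-1.94, -3.15, 0], [-1.94, -3.15, 0], [-1.94, -3.15, 0], [-1.94, -3.15, 0], [-1.94, -3.15, 0], [-1.94, -3.15, 0], [-1.94, -3.15, 0], [-1.94, -3.15, 0], [0, 0, 0]], gripper=[8.7, 8.7, 8.7, 8.7, 8.7, 8.7, 8.7, 8.7, 8.7, 8.7, 8.7, 8.7, 8.7, 8.7, 8.7, 8.7, 8.7])

```text
time_s: 2.95
tool_pos: [0.4465, 0.1804, 0.2371]
tool_rot: [-179.9, 0.1, 179.5]
force: [-1.3, 0.9, 0.2]
grip_width: 0.087
grasp_force: 0.0
```

Run:
```python
from h import *
np.set_printoptions(precision=4,suppress=True)
p=eyes.read_camera('wrist'); save(p,'w1'); o=telemetry.get_obs(); print(o['tool_pos'],o['tool_rot'],o['qpos'],p['origin'],p['orientation'])
I=p['pixels'].astype(int);r,g,b=I[...,0],I[...,1],I[...,2]
m=(b>r+40)&(b>g+30);k,l,s,c=cv2.connectedComponentsWithStats(m.astype(np.uint8))
for i in np.argsort(-s[1:,4])[:2]+1: print('blue',c[i],s[i])
for t in ['key_bow','key_collar','key_stand','key']:
    for q in models.cut_out(p,t)[:1]:
        c,(w,h),a=cv2.minAreaRect(np.argwhere(q['pixels'])[:,::-1].astype(np.float32)); print(t,q['p'],q['centre'],q['pixels'].sum(),c,w,h,a)
```

```text
[0.445  0.1834 0.2369] [179.9831   0.0414 179.6929] [-43.3517  -2.8545  17.2835 106.825    0.8776  75.8578  63.3908] [0.3719 0.1806 0.3861] [163.8571   0.0799  89.4865]
blue [258.4909 161.0873] [254 144  10  33 275]
key_bow 0.93 [258.1, 156.0] 427 (257.5, 159.5) 35.0 17.0 90.0
key_stand 0.59 [252.8, 140.9] 1839 (258.5, 152.0) 43.0 56.0 0.0
key 0.75 [256.3, 157.2] 345 (258.5, 160.0) 32.0 15.0 90.0
```

View pics/w1.png

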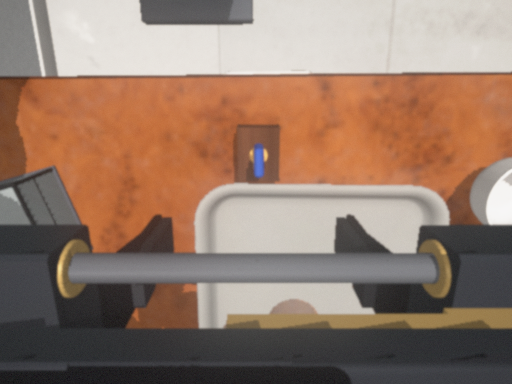

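Wrist view: stand upright at (258,152), blue bow at (258,161), its edges parallel to the image axes, so the key's yaw is about 0; brass collar visible beneath, tray below. Now a look above the box.

Run:
```python
from h import *
from scipy.optimize import least_squares
np.set_printoptions(precision=4,suppress=True)
p=eyes.read_camera('wrist')
I=p['pixels'].astype(int);r,g,b=I[...,0],I[...,1],I[...,2]
m=((b>r+25)&(b>g+20)).astype(np.uint8);k,l,s,c=cv2.connectedComponentsWithStats(m)
i=1+np.argmax(s[1:,4]); print(s[i])
meas=np.array([s[i,0],s[i,1],s[i,0]+s[i,2],s[i,1]+s[i,3]])-.5
def box(v):
    P=[proj(p,[v[0]+sx*.015,v[1]+sy*.005,z]) for sx in(-1,1) for sy in(-1,1) for z in(.038,.074)]
    P=np.array(P);return np.r_[P.min(0),P.max(0)]
q=least_squares(lambda v:box(v)-meas,[.44,.184]);print('key',q.x,q.fun)
# stand colour mask: dark brown
m=((r<95)&(g<60)&(r>g+8)&(r>30)).astype(np.uint8)
m[:100]=0;m[182:]=0;m[:,:200]=0;m[:,310:]=0
k,l,s,c=cv2.connectedComponentsWithStats(m);i=1+np.argmax(s[1:,4])
print('stand',s[i],c[i],cv2.minAreaRect(np.argwhere(l==i)[:,::-1].astype(np.float32)))
for x in [(s[i,0],s[i,1]),(s[i,0]+s[i,2],s[i,1])]: print(onz(p,x,.03))
for row in range(130,180,10):
    cc=np.where(l[row]==i)[0]; print(row,cc.min(),cc.max(),onz(p,((cc.min()+cc.max())/2,row),.03))
```

```text
[247 148  10  34 297]
key [0.4444 0.1845] [-0.1926 -1.2237  0.1926  1.1698]Traceback (most recent call last):
  File "<stdin>", line 16, in <module>
    return _wrapfunc(a, 'argmax', axis=axis, out=out, **kwds)
    return bound(*args, **kwds)
ValueError: attempt to get argmax of an empty sequence
```

Emit:
drive_tool(angular=[[0, 0, 0], [0, 0, 0], [0, 0, 0], [0, 0, 0], [0, 0, 0], [0, 0, 0], [0, 0, 0], [0, 0, 0], [0, 0, -0.142], [0, 0, -0.142], [0, 0, 0], [0, 0, 0]], delta_pos=[[-1.25, -4.1, 0], [-1.25, -4.1, 0], [-1.25, -4.1, 0], [-1.25, -4.1, 0], [-1.25, -4.1, 0], [-1.25, -4.1, 0], [-1.25, -4.1, 0], [-1.25, -4.1, 0], [0, 0, 0], [0, 0, 0], [0, 0, 0], [0, 0, 0]], gripper=[6, 6, 6, 6, 6, 6, 6, 6, 6, 6, 6, 6])

```text
time_s: 4.45
tool_pos: [0.5439, -0.1411, 0.2364]
tool_rot: [180.0, -0.0, -163.8]
force: [-1.4, 0.8, 0.6]
grip_width: 0.06
grasp_force: 0.0
```

Run:
```python
from h import *
np.set_printoptions(precision=4,suppress=True)
p=eyes.read_camera('wrist'); save(p,'w2'); np.savez('w2.npz',**{k:p[k] for k in('pixels','mtx','origin','orientation')})
o=telemetry.get_obs(); print(o['time_s'],o['tool_pos'],o['tool_rot'],o['qpos'],p['origin'],p['orientation'])
for t in ['shutter_grip','shutter','cashbox']:
    for q in models.cut_out(p,t)[:1]:
        c,(w,h),a=cv2.minAreaRect(np.argwhere(q['pixels'])[:,::-1].astype(np.float32)); print(t,q['p'],q['centre'],q['pixels'].sum(),c,w,h,a)
```

```text
4.5 [ 0.5439 -0.1411  0.2365] [ 179.9833    0.0014 -163.7847] [-21.5307   8.3414  37.0342  97.1433  -5.1765  76.2425 122.6611] [ 0.4727 -0.1628  0.3856] [163.976   -0.0002 106.1801]
shutter_grip 0.58 [225.1, 165.0] 2911 (223.0, 165.0) 44.0 68.0 90.0
shutter 0.77 [225.8, 162.5] 2833 (224.0, 165.5) 43.0 68.0 90.0
cashbox 0.79 [243.4, 156.3] 26279 (239.6865997314453, 159.55030822753906) 241.81317138671875 118.22373962402344 0.46580907702445984
```

View pics/w2.png

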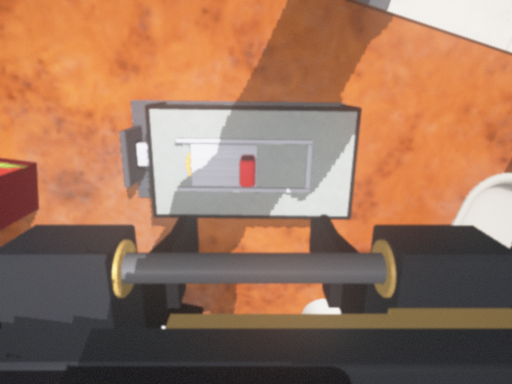

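The box's top face spans about (150,108)–(358,107)–(352,217)–(153,217), nearly parallel to the image; the red grip is at (247,172), brass peeps out at the shutter's left edge (189,163), the bracket on the left (−y).

Run:
```python
from h import *
from scipy.optimize import least_squares
np.set_printoptions(precision=4,suppress=True)
p=dict(np.load('w2.npz'))
I=p['pixels'].astype(int);r,g,b=I[...,0],I[...,1],I[...,2]
m=((r>g+60)&(r>b+60)).astype(np.uint8); n=np.zeros_like(m); n[146:200,220:280]=m[146:200,220:280]
k,l,s,c=cv2.connectedComponentsWithStats(n);i=1+np.argmax(s[1:,4]);print(s[i])
meas=np.array([s[i,0],s[i,1],s[i,0]+s[i,2],s[i,1]+s[i,3]])-.5
def rot(y): return np.array([[np.cos(y),-np.sin(y)],[np.sin(y),np.cos(y)]])
# box: corners refined through edge line fits of grey mask
g8=((abs(r-g)<25)&(abs(g-b)<30)&(g>110)).astype(np.uint8)
n=np.zeros_like(g8);n[95:225,140:370]=g8[95:225,140:370]
n=cv2.morphologyEx(n,cv2.MORPH_OPEN,np.ones((5,5)));n=cv2.morphologyEx(n,cv2.MORPH_CLOSE,np.ones((25,25)))
cn=max(cv2.findContours(n,cv2.RETR_EXTERNAL,cv2.CHAIN_APPROX_NONE)[0],key=cv2.contourArea)
q=cv2.approxPolyDP(cn,8,True)[:,0];print(q.tolist())
# fit box pose to long edges / ends
W=np.array([onz(p,x,.07)[:2] for x in q]);print(W)
c,wh,a=cv2.minAreaRect((W*1000).astype(np.float32));print(c,wh,a)
for yaw in [np.radians(16.2)]:
    def bb(v):
        P=np.array([proj(p,np.r_[v+rot(yaw)@[sx*.012,sy*.007],z]) for sx in(-1,1) for sy in(-1,1) for z in(.08,.108)])
        return np.r_[P.min(0),P.max(0)]
    f=least_squares(lambda v:bb(v)-meas,[.545,-.146]);print('grip',f.x,f.fun)
```

```text
[240 160  15  27 395]
[[140, 101], [140, 196], [155, 197], [156, 214], [347, 216], [356, 112]]
[[ 0.5141 -0.2612]
 [ 0.6063 -0.2437]
 [ 0.6031 -0.2289]
 [ 0.621  -0.2242]
 [ 0.5683 -0.0348]
 [ 0.4673 -0.0639]]
(545.361083984375, -149.18991088867188) (112.54198455810547, 212.0403289794922) 13.333020210266113
grip [ 0.5463 -0.1473] [-0.5923 -3.0735  0.5923  2.9653]
```

Emit:
drive_tool(angular=[[0, 0, 0], [0, 0, 0], [0, 0, 0], [0, 0, 0], [0, 0, 0], [0, 0, 0], [0, 0, 0], [0, 0, 0], [0, 0, 0], [0, 0, 0], [0, 0, 0], [0, 0, 0]], delta_pos=[[0, -0.67, 0], [0, 0, 4], [0, 0, 4], [0, 0, 3], [0, 0, 2], [0, 0, 1], [0, 0, 0], [0, 0, 0], [0, 0, 0], [0, 0, 0], [0, 0, 0], [0, 0, 0]], gripper=[6, 6, 6, 6, 6, 6, 0.5, 0.5, 0.5, 0.5, 0.5, 0.5], squeeze=15)

```text
time_s: 5.85
tool_pos: [0.546, -0.1485, 0.097]
tool_rot: [-180.0, 0.1, -163.7]
force: [0.1, -0.4, -0.7]
grip_width: 0.0196
grasp_force: 0.0
```

Emit:
drive_tool(angular=[[0, 0, 0], [0, 0, 0], [0, 0, 0], [0, 0, 0]], delta_pos=[[0, 0, 0], [0, 0, 0], [0, 0, 0], [0, 0, 0]], gripper=[0.5, 0.5, 0.5, 0.5])

```text
time_s: 6.25
tool_pos: [0.5458, -0.1484, 0.0968]
tool_rot: [180.0, 0.0, -163.7]
force: [-0.6, 2.4, 3.0]
grip_width: 0.014
grasp_force: 15.0
```

Emit:
drive_tool(angular=[[0, 0, 0], [0, 0, 0], [0, 0, 0], [0, 0, 0], [0, 0, 0], [0, 0, 0], [0, 0, 0]], delta_pos=[[0, 0.5, 0], [0, 1, 0], [0, 1, 0], [0, 1, 0], [0, 0.5, 0], [0, 0.2, 0], [0, 0, 0]], gripper=[0.5, 0.5, 0.5, 0.5, 0.5, 0.5, 0.5])

```text
time_s: 6.95
tool_pos: [0.5342, -0.1069, 0.0968]
tool_rot: [179.9, 0.1, -163.7]
force: [2.6, 1.8, 2.8]
grip_width: 0.014
grasp_force: 15.0
```

Emit:
drive_tool(angular=[[0, 0, 0], [0, 0, 0]], delta_pos=[[0, 0.3, 0], [0, 0, 0]], gripper=[0.5, 0.5])

```text
time_s: 7.15
tool_pos: [0.5338, -0.1057, 0.0968]
tool_rot: [-179.9, 0.1, -163.7]
force: [4.3, -0.8, 1.8]
grip_width: 0.0135
grasp_force: 15.0
```

Emit:
drive_tool(angular=[[0, 0, 0], [0, 0, 0]], delta_pos=[[0, 0.3, 0], [0, 0, 0]], gripper=[0.5, 0.5])

```text
time_s: 7.35
tool_pos: [0.5337, -0.1055, 0.0968]
tool_rot: [-179.7, 0.2, -163.8]
force: [7.4, -7.4, -2.9]
grip_width: 0.0143
grasp_force: 15.0
```

Emit:
drive_tool(angular=[[0, 0, 0], [0, 0, 0]], delta_pos=[[0, 0.3, 0], [0, 0, 0]], gripper=[0.5, 0.5])

```text
time_s: 7.55
tool_pos: [0.5337, -0.1054, 0.0968]
tool_rot: [-179.4, 0.2, -163.9]
force: [11.3, -11.9, -7.6]
grip_width: 0.0139
grasp_force: 15.0
```

Emit:
drive_tool(angular=[[0, 0, 0], [0, 0, 0], [0, 0, 0], [0, 0, 0], [0, 0, 0], [0, 0, 0], [0, 0, 0], [0, 0, 0], [0, 0, 0], [0, 0, 0], [0, 0, 0], [0, 0, 0]], delta_pos=[[0, -0.5, 0], [0, 0, 0], [0, 0, 0], [0, 0, 0], [0, 0, -1.5], [0, 0, -3], [0, -1.5, -3], [0, -2, -3], [0, -2, -2], [0, -2, 0], [0, 0, 0], [0, 0, 0]], gripper=[0.5, 5, 5, 5, 5, 5, 5, 5, 5, 5, 5, 5])

```text
time_s: 8.75
tool_pos: [0.5533, -0.176, 0.2218]
tool_rot: [179.9, -0.0, -163.8]
force: [-0.5, 1.0, -0.2]
grip_width: 0.05
grasp_force: 0.0
```

Run:
```python
from h import *
np.set_printoptions(precision=4,suppress=True)
p=eyes.read_camera('wrist'); save(p,'w3'); np.savez('w3.npz',**{k:p[k] for k in('pixels','mtx','origin','orientation')})
o=telemetry.get_obs(); print(o['time_s'],o['tool_pos'],o['tool_rot'],p['origin'],p['orientation'])
for t in ['keyhole','plug','shutter_grip']:
    for q in models.search_frame(p,t)[:2]: print(t,q['p'],q['centre'],onz(p,q['centre'],.07))
print(proj(p,[.5562,-.1853,.07]))
u=np.round(proj(p,[.5562,-.1853,.07])).astype(int)
c=p['pixels'][max(0,u[1]-60):u[1]+60,max(0,u[0]-80):u[0]+120,::-1]; print(max(0,u[0]-80),max(0,u[1]-60))
cv2.imwrite('pics/w3c.png',cv2.resize(c,None,fx=4,fy=4,interpolation=cv2.INTER_CUBIC))
```

```text
8.8 [ 0.5534 -0.1751  0.2214] [ 179.9194   -0.0407 -163.6734] [ 0.4821 -0.1979  0.371 ] [163.9955  -0.0315 106.234 ]
keyhole 0.88 [241.4, 167.8] [ 0.5552 -0.1884  0.07  ]
keyhole 0.16 [309.6, 168.8] [ 0.5382 -0.1264  0.07  ]
plug 0.85 [246.8, 167.5] [ 0.5535 -0.1836  0.07  ]
shutter_grip 0.75 [309.4, 169.4] [ 0.5388 -0.1264  0.07  ]
[244.2419 169.6809]
164 110
```

View pics/w3c.png

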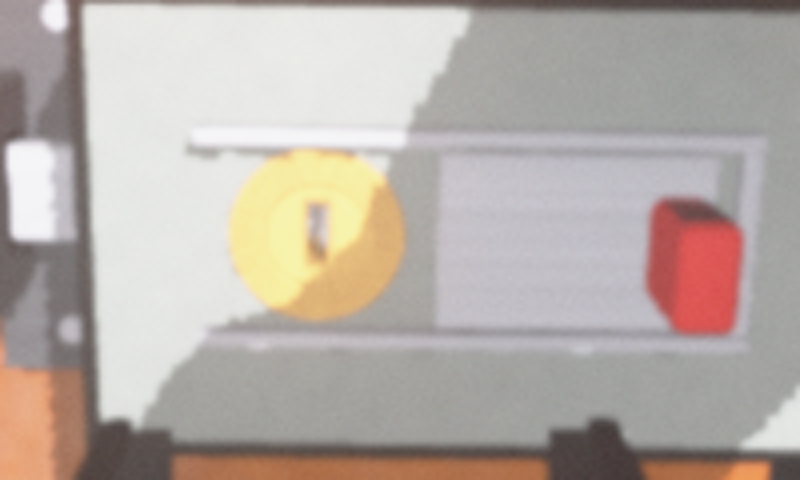

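Crop shows the shutter open against its stop, the slot bare at crop (317,232) = image (242.9,167.6), red grip at image (338,178). Next: fit the grip (mechanically known) to calibrate the wrist camera.

Run:
```python
from h import *
from scipy.optimize import least_squares
np.set_printoptions(precision=4,suppress=True)
p=dict(np.load('w3.npz'))
I=p['pixels'].astype(int);r,g,b=I[...,0],I[...,1],I[...,2]
n=np.zeros(r.shape,np.uint8); n[150:205,315:360]=((r>g+40)&(r>b+40))[150:205,315:360]
k,l,s,c=cv2.connectedComponentsWithStats(n);i=1+np.argmax(s[1:,4]);print(s[i])
meas=np.array([s[i,0],s[i,1],s[i,0]+s[i,2],s[i,1]+s[i,3]])-.5
def rot(y): return np.array([[np.cos(y),-np.sin(y)],[np.sin(y),np.cos(y)]])
yaw=np.radians(15.7)
def bb(v):
    P=np.array([proj(p,np.r_[v+rot(yaw)@[sx*.012,sy*.007],z]) for sx in(-1,1) for sy in(-1,1) for z in(.077,.108)])
    return np.r_[P.min(0),P.max(0)]
f=least_squares(lambda v:bb(v)-meas,[.534,-.105]);print('grip',f.x,f.fun)
kh=onz(p,[242.9,167.6],.07)[:2];print('kh cam',kh,'rel box axes mm',1e3*rot(yaw).T@(kh-f.x))
m=np.array([.5337,-.1054]);print('rel mech',1e3*rot(yaw).T@(kh-m))
print('tcp px',proj(p,[.5534,-.1751,.2214]),'tips',proj(p,[.5534,-.1751,.2074]), 'tip of key', proj(p,[.5534,-.1751,.2214-.052]))
for a,bq in [((190,137),(760,143)),((210,335),(745,348)),((85,5),(800,12)),((100,447),(760,450))]:
    A,B=[onz(p,[164+(x[0]+.5)/4-.5,110+(x[1]+.5)/4-.5],.077 if bq[1] in(143,348) else .07)[:2] for x in(a,bq)]
    d=B-A;print('yaw',np.degrees(np.arctan2(-d[0],d[1])),'x off of kh',1e3*(rot(yaw).T@(kh-A))[0])
```

```text
[325 160  25  34 665]
grip [ 0.5334 -0.1074] [-0.9277 -0.891   0.8177  0.868 ]
kh cam [ 0.5546 -0.1871] rel box axes mm [ -1.1845 -82.4676]
rel mech [ -1.966  -84.2739]
tcp px [257.2739 242.8352] tips [256.9807 231.0745] tip of key [256.3704 206.5949]
yaw 15.621063265556831 x off of kh 23.400529732105
yaw 14.759381684582854 x off of kh -23.455400443195714
yaw 15.68188735017314 x off of kh 51.84762717515238
yaw 15.939889004327078 x off of kh -55.05410525953212
```

Emit:
drive_tool(angular=[[0, 0, 0.142], [0, 0, 0.142], [0, 0, 0], [0, 0, 0], [0, 0, 0], [0, 0, 0], [0, 0, 0], [0, 0, 0], [0, 0, 0], [0, 0, 0], [0, 0, 0], [0, 0, 0], [0, 0, 0]], delta_pos=[[0, 0, 0], [0, 0, 0], [1.36, 4.5, 0], [1.36, 4.5, 0], [1.36, 4.5, 0], [1.36, 4.5, 0], [1.36, 4.5, 0], [1.36, 4.5, 0], [1.36, 4.5, 0], [1.36, 4.5, 0], [0, 0, 4], [0, 0, 4], [0, 0, 0]], gripper=[5, 5, 5, 5, 5, 5, 5, 5, 5, 5, 5, 5, 5])

```text
time_s: 10.25
tool_pos: [0.4405, 0.1826, 0.1368]
tool_rot: [-179.7, -0.5, -179.9]
force: [-0.2, 0.2, -0.5]
grip_width: 0.0499
grasp_force: 0.0
```

Run:
```python
from h import *
from scipy.optimize import least_squares
np.set_printoptions(precision=4,suppress=True)
p=eyes.read_camera('wrist'); save(p,'w4')
o=telemetry.get_obs(); print(o['time_s'],o['tool_pos'],o['tool_rot'],p['origin'],p['orientation'])
I=p['pixels'].astype(int);r,g,b=I[...,0],I[...,1],I[...,2]
m=((b>r+25)&(b>g+20)).astype(np.uint8);k,l,s,c=cv2.connectedComponentsWithStats(m)
i=1+np.argmax(s[1:,4]); print(s[i])
n=(l==i).astype(np.uint8)
meas=np.array([s[i,0],s[i,1],s[i,0]+s[i,2],s[i,1]+s[i,3]])-.5
def hull(v):
    c_,s_=np.cos(v[2]),np.sin(v[2])
    return np.array([proj(p,[v[0]+c_*x-s_*y,v[1]+s_*x+c_*y,z]) for x in(-.015,.015) for y in(-.005,.005) for z in(.038,.074)])
def cost(v):
    im=np.zeros((384*4,512*4),np.uint8);cv2.fillConvexPoly(im,cv2.convexHull(np.round(hull(v)*4).astype(np.int32)),255)
    return np.abs(cv2.resize(im,(512,384),interpolation=cv2.INTER_AREA)/255.-n).sum()
from scipy.optimize import minimize
q=min((minimize(cost,[.4444+a,.1845,y],method='Nelder-Mead',options=dict(initial_simplex=[[.4444+a,.1845,y],[.447,.1845,y],[.4444,.187,y],[.4444,.1845,y+.1]])) for a in(-.002,0,.002) for y in(-.08,0,.08)),key=lambda r:r.fun)
print('key',q.x[:2],np.degrees(q.x[2]),q.fun,n.sum())
```

```text
10.3 [0.4426 0.1831 0.1398] [-179.8264   -0.2775 -179.9318] [0.3675 0.1826 0.2867] [164.4815   0.322   90.1164]
[251 174  14  51 635]
key [0.4437 0.1842] 0.6391741109604144 155.39607843137253 635
```

View pics/w4.png

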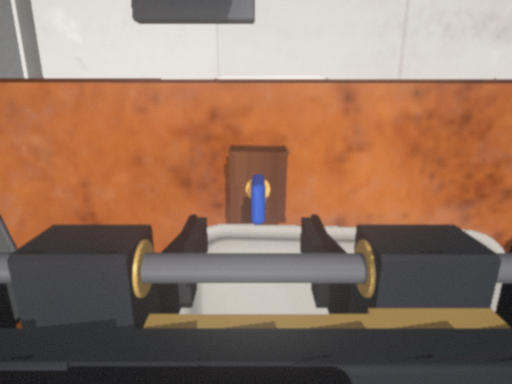

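The bow stands squarely between the fingers at (258,199), yaw about 0. Descend and grip.

Emit:
drive_tool(angular=[[0, 0, 0], [0, 0, 0], [0, 0, 0], [0, 0, 0], [0, 0, 0], [0, 0, 0]], delta_pos=[[-0.1, 0.1, 3], [0, 0, 2.5], [0, 0, 2], [0, 0, 1.2], [0, 0, 0], [0, 0, 0]], gripper=[5, 5, 4, 3, 3, 3])

```text
time_s: 10.9
tool_pos: [0.447, 0.1851, 0.0561]
tool_rot: [179.9, 0.1, -180.0]
force: [0.8, 0.8, 0.1]
grip_width: 0.0318
grasp_force: 0.0
```

Emit:
drive_tool(angular=[[0, 0, 0], [0, 0, 0], [0, 0, 0], [0, 0, 0], [0, 0, 0], [0, 0, 0], [0, 0, 0], [0, 0, 0]], delta_pos=[[0.25, 0, 0.3], [0, 0, 0], [0, 0, 0], [0, 0, 0], [0, 0, 0], [0, 0, 0], [0, 0, 0], [0, 0, 0]], gripper=[3, 3, 0.4, 0.4, 0.4, 0.4, 0.4, 0.4], squeeze=40)

```text
time_s: 11.7
tool_pos: [0.4435, 0.1847, 0.0517]
tool_rot: [180.0, 0.0, -180.0]
force: [-0.8, 0.7, 0.9]
grip_width: 0.0097
grasp_force: 40.0
```

Emit:
drive_tool(angular=[[0, 0, 0], [0, 0, 0], [0, 0, 0], [0, 0, 0], [0, 0, 0], [0, 0, 0], [0, 0, 0], [0, 0, 0], [0, 0, 0], [0, 0, 0], [0, 0, 0], [0, 0, 0], [0, 0, 0], [0, 0, 0], [0, 0, -0.137], [0, 0, -0.137], [0, 0, 0], [0, 0, 0]], delta_pos=[[0, 0, -1], [0, 0, -2], [0, 0, -3], [0, 0, -3], [0, 0, -3.5], [-1.23, -4.12, 0], [-1.23, -4.12, 0], [-1.23, -4.12, 0], [-1.23, -4.12, 0], [-1.23, -4.12, 0], [-1.23, -4.12, 0], [-1.23, -4.12, 0], [-1.23, -4.12, 0], [-1.23, -4.12, 0], [0, 0, 0], [0, 0, 0], [0, 0, 3], [0, 0, 0]], gripper=[0.4, 0.4, 0.4, 0.4, 0.4, 0.4, 0.4, 0.4, 0.4, 0.4, 0.4, 0.4, 0.4, 0.4, 0.4, 0.4, 0.4, 0.4])

```text
time_s: 13.5
tool_pos: [0.5518, -0.1853, 0.1439]
tool_rot: [179.8, -0.3, -164.3]
force: [-0.4, -0.1, -1.1]
grip_width: 0.0097
grasp_force: 40.0
```

Run:
```python
from h import *
np.set_printoptions(precision=4,suppress=True)
p=eyes.read_camera('wrist'); p=eyes.read_camera('wrist'); save(p,'w5'); np.savez('w5.npz',**{k:p[k] for k in('pixels','mtx','origin','orientation')})
o=telemetry.get_obs(); print(o['time_s'],o['tool_pos'],o['tool_rot'],o['force'],p['origin'],p['orientation'])
t=o['tool_pos'];print('tip px',proj(p,t-[0,0,.0457]),'hole px',proj(p,[.5542,-.1858,.07]), proj(p,[.5546,-.1871,.07]))
c=p['pixels'][120:270,170:370,::-1]
cv2.imwrite('pics/w5c.png',cv2.resize(c,None,fx=4,fy=4,interpolation=cv2.INTER_CUBIC))
```

```text
13.6 [ 0.5537 -0.1859  0.1467] [ 179.9612   -0.0678 -164.3079] [-0.3107 -0.8759 -0.0131] [ 0.4818 -0.2068  0.2949] [164.17    -0.0918 105.6736]
tip px [254.083  211.9935] hole px [253.9774 197.0608] [252.092  197.1064]
```

View pics/w5c.png

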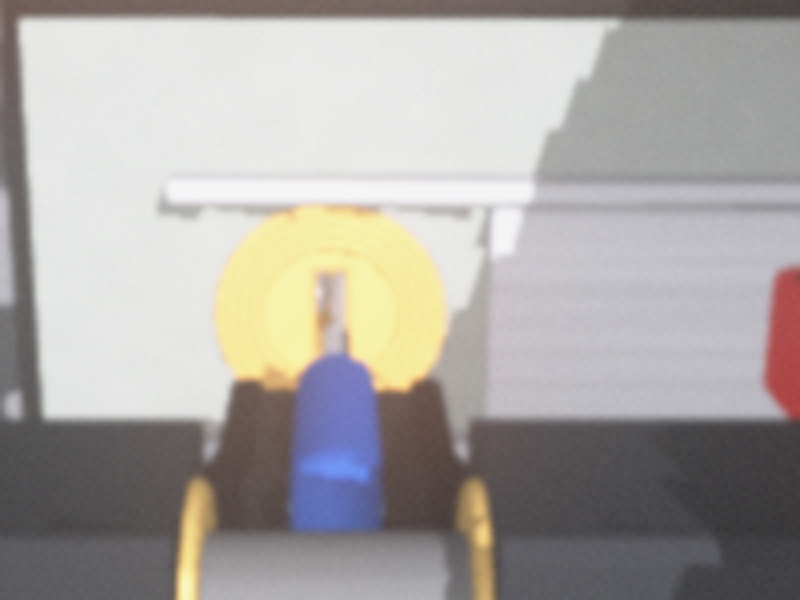

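Key upright between the pads at about image col 254.7, slot ahead of it at col 252.8: aligned within about a millimetre. Small correction, then descend to the mouth.

Emit:
drive_tool(angular=[[0, 0, 0], [0, 0, 0], [0, 0, 0], [0, 0, 0], [0, 0, 0], [0, 0, 0]], delta_pos=[[-0.08, -0.05, 1.5], [0, 0, 1], [0, 0, 0.3], [0, 0, 0.3], [0, 0, 0.3], [0, 0, 0]], gripper=[0.4, 0.4, 0.4, 0.4, 0.4, 0.4])

```text
time_s: 14.2
tool_pos: [0.555, -0.1864, 0.1123]
tool_rot: [180.0, -0.0, -164.3]
force: [-0.5, 0.2, -0.1]
grip_width: 0.0099
grasp_force: 40.0
```

Emit:
drive_tool(angular=[[0, 0, 0], [0, 0, 0], [0, 0, 0]], delta_pos=[[0, 0, 0.2], [0, 0, 0.2], [0, 0, 0]], gripper=[0.4, 0.4, 0.4])

```text
time_s: 14.5
tool_pos: [0.555, -0.1863, 0.1084]
tool_rot: [180.0, -0.0, -164.3]
force: [0.1, -0.5, -0.7]
grip_width: 0.0095
grasp_force: 40.0
```

Emit:
drive_tool(angular=[[0, 0, 0.1], [0, 0, -0.14], [0, 0, -0.06], [0, 0, 0.14], [0, 0, 0.06], [0, 0, -0.14], [0, 0, -0.06], [0, 0, 0.1]], delta_pos=[[0, 0, 0.1], [0, 0, 0.1], [0, 0, 0.1], [0, 0, 0.1], [0, 0, 0.1], [0, 0, 0.1], [0, 0, 0.1], [0, 0, 0]], gripper=[0.4, 0.4, 0.4, 0.4, 0.4, 0.4, 0.4, 0.4])

```text
time_s: 15.3
tool_pos: [0.556, -0.1866, 0.1036]
tool_rot: [180.0, 0.1, -164.3]
force: [-0.6, 0.2, 3.7]
grip_width: 0.0097
grasp_force: 40.0
```

Emit:
drive_tool(angular=[[0, 0, 0.1], [0, 0, -0.14], [0, 0, -0.06], [0, 0, 0.14], [0, 0, 0.06], [0, 0, -0.14], [0, 0, -0.06], [0, 0, 0.14], [0, 0, 0.06], [0, 0, -0.1]], delta_pos=[[0, 0, 0.1], [0, 0, 0.1], [0, 0, 0.1], [0, 0, 0.1], [0, 0, 0.1], [0, 0, 0.1], [0, 0, 0.1], [0, 0, 0.1], [0, 0, 0.1], [0, 0, 0]], gripper=[0.4, 0.4, 0.4, 0.4, 0.4, 0.4, 0.4, 0.4, 0.4, 0.4])

```text
time_s: 16.3
tool_pos: [0.5558, -0.1861, 0.0933]
tool_rot: [-180.0, 0.1, -164.2]
force: [0.5, 0.2, 1.6]
grip_width: 0.0096
grasp_force: 40.0
```

Emit:
drive_tool(angular=[[0, 0, 0.1], [0, 0, -0.14], [0, 0, -0.06], [0, 0, 0.14], [0, 0, -0.04], [0, 0, 0]], delta_pos=[[0, 0, 0.1], [0, 0, 0.1], [0, 0, 0.1], [0, 0, 0.1], [0, 0, 0.1], [0, 0, 0]], gripper=[0.4, 0.4, 0.4, 0.4, 0.4, 0.4])

```text
time_s: 16.9
tool_pos: [0.5561, -0.1862, 0.0915]
tool_rot: [179.9, 0.1, -164.2]
force: [-7.2, 3.6, 21.9]
grip_width: 0.0094
grasp_force: 40.0
```

Emit:
drive_tool(angular=[[0, 0, 0], [0, 0, 0.1], [0, 0, 0.12], [0, 0, 0.12], [0, 0, 0.12], [0, 0, 0.12], [0, 0, 0.12], [0, 0, 0.12], [0, 0, 0.12], [0, 0, 0.12], [0, 0, 0.12], [0, 0, 0.12], [0, 0, 0.1], [0, 0, 0]], delta_pos=[[0, 0, -0.1], [0, 0, 0], [0, 0, 0], [0, 0, 0], [0, 0, 0], [0, 0, 0], [0, 0, 0], [0, 0, 0], [0, 0, 0], [0, 0, 0], [0, 0, 0], [0, 0, 0], [0, 0, 0], [0, 0, 0]], gripper=[0.4, 0.4, 0.4, 0.4, 0.4, 0.4, 0.4, 0.4, 0.4, 0.4, 0.4, 0.4, 0.4, 0.4])

```text
time_s: 18.3
tool_pos: [0.5548, -0.1884, 0.0915]
tool_rot: [-180.0, 0.0, 115.3]
force: [-8.6, -0.4, 18.8]
grip_width: 0.0096
grasp_force: 40.0
```

Run:
```python
from h import *
o=telemetry.get_obs(); print({k:np.round(o[k],3) for k in('time_s','tool_pos','tool_rot','qpos','force','wrist_torque','grip_width')})
```

```text
{'time_s': np.float64(18.3), 'tool_pos': array([ 0.555, -0.188,  0.092]), 'tool_rot': array([-1.79973e+02,  3.80000e-02,  1.15326e+02]), 'qpos': array([-27.444,  24.408,  53.448, 103.629, -21.822,  62.997,  59.032]), 'force': array([-8.574, -0.447, 18.831]), 'wrist_torque': array([-0.083,  1.92 ,  0.123]), 'grip_width': np.float64(0.01)}
```

Emit:
drive_tool(angular=[[0, 0, 0.06], [0, 0, 0.06], [0, 0, 0.04], [0, 0, 0], [0, 0, 0]], delta_pos=[[0, 0, 0], [0, 0, 0], [0, 0, 0], [0, 0, 0], [0, 0, 0]], gripper=[0.4, 0.4, 0.4, 0.4, 0.4])

```text
time_s: 18.8
tool_pos: [0.5546, -0.1883, 0.0915]
tool_rot: [-180.0, 0.0, 106.3]
force: [-8.2, 0.3, 19.7]
grip_width: 0.0097
grasp_force: 40.0
```

Run:
```python
from h import *
o=telemetry.get_obs(); print({k:np.round(o[k],3) for k in('time_s','tool_pos','tool_rot','force','wrist_torque','grip_width')})
```

```text
{'time_s': np.float64(18.8), 'tool_pos': array([ 0.555, -0.188,  0.092]), 'tool_rot': array([-1.79976e+02,  1.50000e-02,  1.06282e+02]), 'force': array([-8.163,  0.255, 19.669]), 'wrist_torque': array([-0.01 ,  2.006,  0.088]), 'grip_width': np.float64(0.01)}
```

Emit:
drive_tool(angular=[[0, 0, 0.06], [0, 0, 0], [0, 0, 0]], delta_pos=[[0, 0, 0], [0, 0, 0], [0, 0, 0]], gripper=[0.4, 0.4, 0.4])

```text
time_s: 19.1
tool_pos: [0.5547, -0.1883, 0.0915]
tool_rot: [-180.0, 0.0, 102.9]
force: [-7.4, 0.2, 19.7]
grip_width: 0.0097
grasp_force: 40.0
```

Run:
```python
from h import *
o=telemetry.get_obs(); print({k:np.round(o[k],3) for k in('time_s','tool_pos','tool_rot','force','wrist_torque','grip_width')})
```

```text
{'time_s': np.float64(19.1), 'tool_pos': array([ 0.555, -0.188,  0.092]), 'tool_rot': array([-1.79973e+02,  1.50000e-02,  1.02870e+02]), 'force': array([-7.415,  0.164, 19.703]), 'wrist_torque': array([0.025, 2.038, 0.143]), 'grip_width': np.float64(0.01)}
```

Emit:
drive_tool(angular=[[0, 0, 0.06], [0, 0, 0], [0, 0, 0]], delta_pos=[[0, 0, 0], [0, 0, 0], [0, 0, 0]], gripper=[0.4, 0.4, 0.4])

```text
time_s: 19.4
tool_pos: [0.5546, -0.1883, 0.0915]
tool_rot: [-180.0, 0.0, 99.5]
force: [-9.3, 0.5, 20.1]
grip_width: 0.01
grasp_force: 40.0
```

Run:
```python
from h import *
o=telemetry.get_obs(); print({k:np.round(o[k],3) for k in('time_s','tool_pos','tool_rot','force','wrist_torque','grip_width')})
p=eyes.read_camera('wrist'); save(p,'w6'); t=o['tool_pos']; 
for n in ['key_bow','shutter_grip']: print(n,[(q['p'],q['centre']) for q in models.search_frame(p,n)[:1]])
c=p['pixels'][140:290,160:360,::-1]; s=eyes.read_camera('top'); 
a=cv2.resize(c,None,fx=4,fy=4,interpolation=cv2.INTER_CUBIC); cv2.imwrite('pics/w6c.png',a)
```

```text
{'time_s': np.float64(19.4), 'tool_pos': array([ 0.555, -0.188,  0.092]), 'tool_rot': array([-1.79955e+02,  2.80000e-02,  9.94980e+01]), 'force': array([-9.298,  0.513, 20.111]), 'wrist_torque': array([-0.02 ,  2.06 ,  0.596]), 'grip_width': np.float64(0.01)}
key_bow [(0.91, [252.0, 234.6])]
shutter_grip [(0.61, [242.3, 109.5])]
```

View pics/w6c.png

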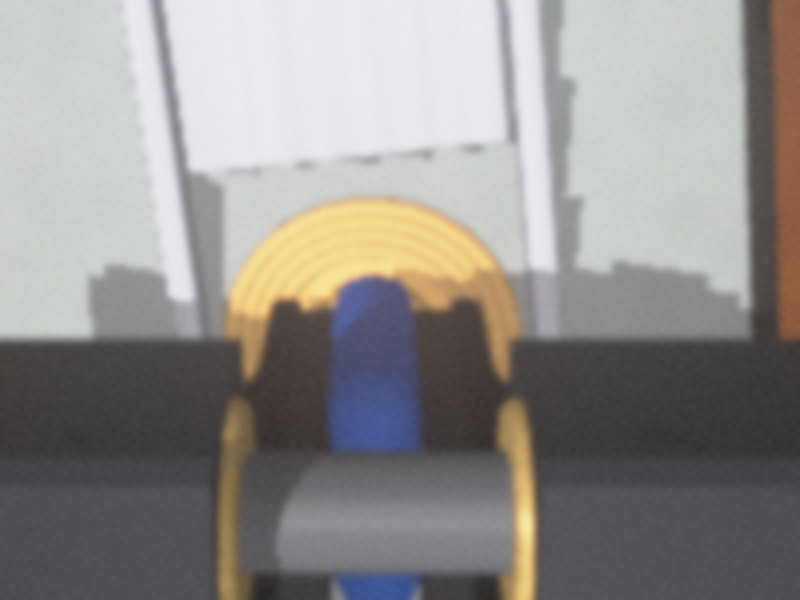

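The key is held turned (the bow seated over the brass disc, the shutter edge still clear), and the torque jumped to 0.6 N m at the stop. Handing in.

```bash
python3 -c "
from cell import env
print(env.sign_off())"
```

```text
the job is handed in; nothing more can be done
None
```

I handed the job in at 19.4 s: the shutter is at its end stop, the key is fully home and turned clockwise to the stop, and the gripper still holds it; no judging result came back.

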